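# Put the kickstand down and hold the bicycle frame stub upright

### The arm

A 6-joint arm with a two-finger parallel gripper is mounted at the origin on a cart in front of the work surface, level with it; the furniture and walls round the work are solid. World frame = base frame: x ahead of the robot, y to its left, z up, the work surface at z = 0. Lengths are in m, angles in degrees, forces in N, time in s.
With the tool pointing down it reaches from about 0.325 to 0.85 m from the base axis. Payload 15.5 kg.
Tool frame: the origin (TCP) lies at the very end of the fingers, on their centre line; the grasp point (between the pads) lies arm.grip_depth behind it (arm.grip_depth is the distance from the TCP to the grasp point, in m); z points along the fingers, y is the line along which they close (so a half turn about z gives the same grasp; the last joint's range is limited). The gripper opens to 91 mm and grips with 3 to 60 N. Pads are 32 mm wide; open, the fingers measure 118 mm over their backs; the gripper's body (76 mm by 178 mm) begins 60 mm behind the grasp point.
Start: joints at [66.263, 28.281, 77.091, -0, 74.628, -5.472], TCP at [0.196, 0.594, 0.214] pointing down, gripper open.
Joint ranges: [-166.48, 166.48], [-47.26, 123.95], [12.59, 153.08], [-70.14, 250.14], [6.76, 159.57], [-176.63, 176.63]. Speed limits (degrees/s): [108.29, 108.29, 147.25, 172.46, 172.46, 172.46].

### API

Orientations are given as a 3x3 rotation matrix whose columns are the frame's x, y, z axes.
In Python, from rig import arm gives the robot as it stands. Calls block until the motion is done:
- arm.move_to(position, orientation): joint-space move of the TCP to a pose.
- arm.move_l(position, orientation=None, feed=0.15): straight line of the TCP; orientation=None keeps the orientation; feed is the mean speed in m/s.
- arm.move_joints(angles): joint-space move.
- arm.grip(opening): finger opening in m; the grip force is fixed at half the most; returns when the fingers have stopped.
- arm.sleep(seconds).
- arm.solve_ik(position, orientation): joint angles nearest the present ones, or None.
- arm.snapshot(name): name is "scene" or "top" or "wrist"; returns the picture (480x640x3 uint8, red, green, blue); there is no depth.
- arm.get_calibration(name): a dict with "intrinsics" (3x3 intrinsics, pixels), "k1" (the pictures are not rectified: a ray, as slopes to the right and down, at radius r is drawn at 1 + k1 r^2 times it, then the intrinsics apply), "cam_to_world" (4x4, takes a point from camera to world coordinates). Camera axes: x right, y down, z forward; pixel columns grow to the right and rows downward; lengths in m; the calibration is good to about 2 mm. A picture is of the moment at which its call begins: read the wrist's pose just before it. get_calibration takes no time and is no camera call; for the wrist camera it gives the pose at the moment of the call.
A pose or a line that the arm cannot do raises arm.Unreachable and nothing moves.
- arm.sign_off(): hands the job in; it is judged then, once.
Readings, each from a call of its own:
- arm.current_t(): time.
- arm.current_joint_positions(): joint angles.
- arm.current_dq(): joint speeds.
- arm.current_tau(): joint torques, N m.
- arm.current_ee_pos(): TCP position.
- arm.current_tool_rot(): TCP orientation.
- arm.current_force(): force on the tool from outside, world axes, zero at the start.
- arm.current_torque(): the same for the moment, N m.
- arm.current_width(): finger opening in m.
- arm.current_grasp_force(): force on a finger pad.
Only numpy, scipy, OpenCV 4.12 (cv2) and the standard library are available. Lean on these libraries where they do the work, as an engineer would, in place of code of your own. Each camera call takes 0.05 s, during which the arm holds its last target. There are 200 camera calls.

### The job

The blue bicycle frame stub leans back on its rest in the bench holder with its kickstand stowed pointing up. First, with the frame still leaning there, flip the kickstand over centre toward the hub end so that it drops fully down on to its stop; then take the frame by its top tube, bring it upright and finish while still holding it there, so that it cannot tip while the hub is worked on. Never let the frame fall over to the kickstand side, and leave the other things on the bench alone.

Things in the scene. Friction and masses are not known exactly. Their poses are not given: they have to be found in the camera images.
- holder: dark steel bench holder, fixed: plate 135 x 180 x 12 mm, origin on the bench under the frame's pivot; +x points from the kickstand side to the far rest, +y from the hub end to the top-tube end. The frame tips about a pin along y, at x = 0, 30 mm up. Rest post with rubber pad: x 45 to 74 mm, 148 mm high, 30 mm wide at y = 0; near stop: x -40 to -22 mm, 82 mm high.
- frame (a joint): sideways lean of the blue frame stub about its foot pin: 0 upright, positive toward the holder's +x (away from the kickstand). It starts at 0.30 on the rest post and stops at -0.15 on the other side; it turns freely and falls to either side unless held. Weighs about 1 kg; up to 3 N at the top tube moves or holds it.
- top_tube (a point): the frame's top tube: round, blue, diameter 25 mm, 150 mm long along its own y (parallel to the foot pin), origin at its middle, 190 mm from the foot pin. Its -y end joins the upright seat tube (diameter 28 mm); the last 14 mm at +y is a 29 mm collar. Free below, above and on both sides: fingers can take it from above, one on each side (holder's -x and +x).
- kickstand (a joint): turn of the kickstand about its pivot: 0 stowed up (its start), 3.19 fully down. Only its weight (about 1.2 N) keeps it: below 0.3 it falls back to 0, beyond that it falls on, slowly, to 3.19 and stays there on its stop. Moving it over takes under 1 N at the leg point.
- kickstand_pivot (a point): the kickstand's pivot on the frame, on the leg's centre line; its axes are the frame's: x = pivot axis, y toward the top-tube end, z up the seat tube. Seen along x, the leg points up and 0.3 rad toward +y at joint value 0, straight up at 0.3, to -y at 1.87, and down but 0.25 rad toward -y at 3.19. The hub (diameter 48 mm, axle 106 mm long) sits 115 mm to -y of it.
- leg_push (a point): point on the kickstand leg's centre line, 100 mm from the pivot along the leg and 10 mm further out along the pivot's -x. The leg is an aluminium rod, diameter 12 mm, 120 mm long with a black rubber foot (16 mm thick, last 26 mm), on the holder's -x side, clear of the frame. Fingers from above can pinch it or push it over toward the pivot's -y from its +y side.
- pillar_stand: green drill on a tall drill stand, fixed, an obstacle: foot 240 x 150 x 38 mm, origin on the bench under the foot's centre, column (diameter 41 mm) 60 mm from it toward its +x, drill and its carriage above the foot, mostly 0.5 to 0.75 m up. It can stand between the arm's start and the frame: go round it on the robot's side.
- offcut_b: small pale wood offcut, 22x75x16 mm, a bystander, loose; origin at its underside
- tape_measure: yellow tape measure, 35x81x62 mm, a bystander, loose; origin at its underside
- block_plane: block plane, red and black, 48x155x46 mm, a bystander, loose; origin at its underside
- chisel_19: wood-handled chisel, 31x240x31 mm, a bystander, loose; origin at its underside
- tuning_fork: steel tuning fork, 16x116x9 mm, a bystander, loose; origin at its underside

How it is judged:
By the outcome, as a careful person would: the job done as asked, in the order asked, and still so for the second after the job is handed in, while the arm keeps its last pose, push and grip.
It also fails if it takes over 48 s, if anything falls off the work surface, if the arm or the gripper's body presses on something with over 40 N, if the wrist force passes 120 N, or if a joint passes its speed limit or range.

## Working session

There is one attempt and no reset: what is moved stays moved. The work goes in short steps, each a Python script; the robot and the scene stay as the last script left them, time stands still between calls to the robot, and variables do not carry over. Pictures are saved under pics/ and viewed, at most 10 in all, crops included, and the job is handed in when it is done.

```bash
ls; mkdir -p pics
python3 - <<'E'
from rig import arm
import cv2,numpy as np
for n in("scene","top"):
    cv2.imwrite(f"pics/{n}0.png",arm.snapshot(n)[:,:,::-1])
    c=arm.get_calibration(n);print(n,c)
print(arm.grip_depth,arm.current_tool_rot(),arm.current_t())
E
```

```text
pics
scene {'intrinsics': array([[548.93994313,   0.        , 318.31765061],
       [  0.        , 548.93994313, 242.28057498],
       [  0.        ,   0.        ,   1.        ]]), 'k1': 0.05872527414193057, 'cam_to_world': array([[ 0.85201433, -0.42108184,  0.31106537,  0.21243939],
       [-0.52328595, -0.66729011,  0.52999596, -0.68469585],
       [-0.01560083, -0.6143403 , -0.78888695,  1.02123835],
       [ 0.        ,  0.        ,  0.        ,  1.        ]])}
top {'intrinsics': array([[583.85268118,   0.        , 313.70096457],
       [  0.        , 583.85268118, 241.75147577],
       [  0.        ,   0.        ,   1.        ]]), 'k1': -0.15703160668752925, 'cam_to_world': array([[-0.20972316, -0.93436291,  0.28806622,  0.16756219],
       [-0.97773234,  0.20265696, -0.05449429, -0.0209636 ],
       [-0.00746118, -0.29308037, -0.95605869,  1.47555806],
       [ 0.        ,  0.        ,  0.        ,  1.        ]])}
0.0188 [[-9.49604727e-01  3.13449615e-01 -4.49659175e-04]
 [ 3.13449920e-01  9.49604173e-01 -1.03068915e-03]
 [ 1.03929112e-04 -1.11969292e-03 -9.99999368e-01]] 0.1
```

View pics/scene0.png

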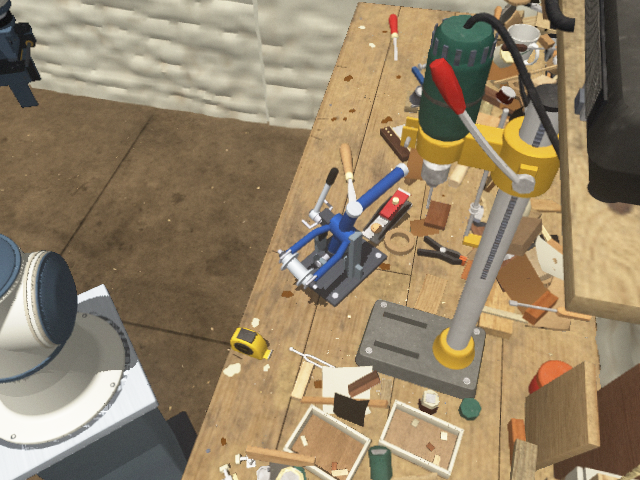

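View pics/top0.png

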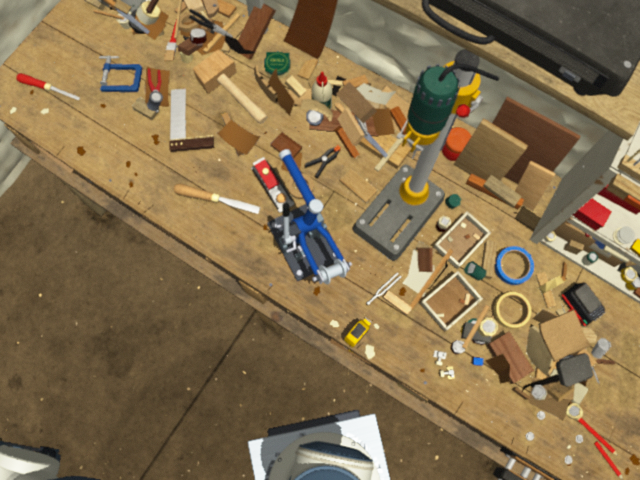

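The scene view has the frame at about (345,230) with its hub end toward the camera and its kickstand on the robot side. The top view has it at about (305,215), and the drill stand lies to the right of it. I'll enlarge both.

Run:
```python
import cv2
a=cv2.imread("pics/scene0.png")[135:315,265:425];b=cv2.imread("pics/top0.png")[140:290,245:365]
cv2.imwrite("pics/sc.png",cv2.resize(a,None,fx=3.3,fy=3.3,interpolation=2)); cv2.imwrite("pics/tc.png",cv2.resize(b,None,fx=4,fy=4,interpolation=2))
```

```text
(no output)
```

View pics/sc.png

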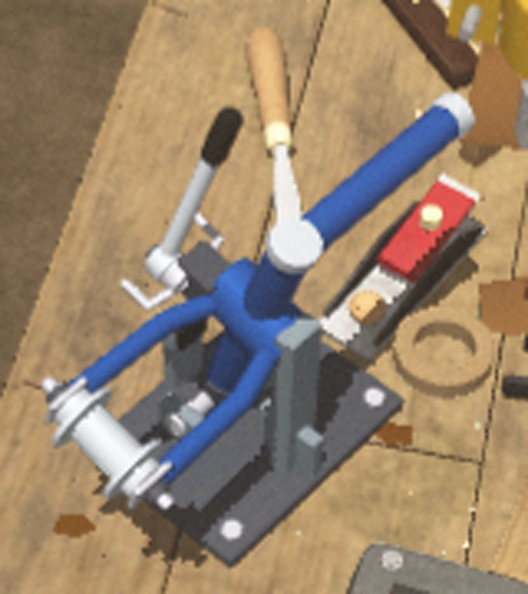

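View pics/tc.png

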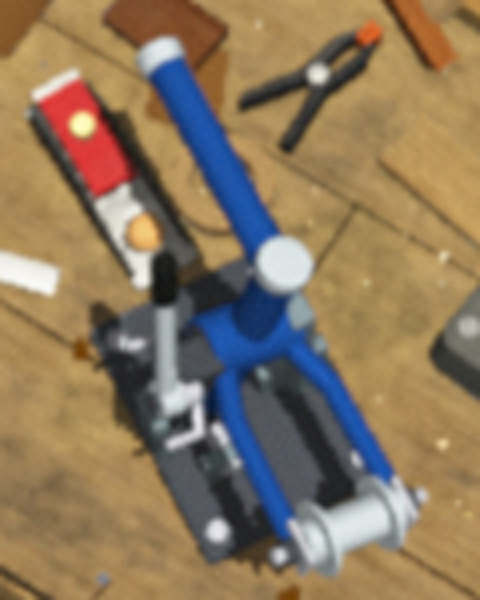

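```bash
cat > h.py <<'E'
import numpy as np,cv2
from rig import arm
def ray(n,uv,c=None):
    c=c or arm.get_calibration(n);K=c["intrinsics"];T=c["cam_to_world"]
    # documented model: r = undistorted slope radius
    p=cv2.undistortPoints(np.array([[uv]],float),K,np.array([c["k1"],0,0,0,0.]),R=None,P=None)[0,0] if False else None
    d=np.linalg.solve(K,[*uv,1])[:2];s=d.copy()
    for _ in range(20): s=d/(1+c["k1"]*s@s)
    v=T[:3,:3]@[*s,1];return T[:3,3],v/np.linalg.norm(v)
def onplane(n,uv,z):
    o,v=ray(n,uv);return o+v*(z-o[2])/v[2]
def tri(obs):
    A=0;b=0;R=[ray(*o) for o in obs]
    for o,v in R:
        M=np.eye(3)-np.outer(v,v);A=A+M;b=b+M@o
    p=np.linalg.solve(A,b)
    return p,max(np.linalg.norm((np.eye(3)-np.outer(v,v))@(p-o)) for o,v in R)
E
sed -i '/cv2.undistortPoints/d;/documented model/d' h.py
python3 - <<'E'
from h import *
np.set_printoptions(precision=4,suppress=True)
S=lambda x,y:("scene",(265+x/3.3,135+y/3.3));T=lambda x,y:("top",(245+x/4,140+y/4))
for k,s,t in [("foot",(230,118),(163,262)),("collar",(458,108),(158,50)),("cap",(296,240),(283,262)),("axleL",(48,386),(280,555)),("axleR",(165,500),(420,495)),("pivot",(163,267),(178,400))]:
    print(k,*tri([S(*s),T(*t)]))
for k,o in [("+-",S(233,566)),("++",S(403,402)),("--",T(212,562)),("-+",T(95,330))]: print(k,onplane(*o,0.012 if k[0]=='+' else .006))
print(onplane("top",(357,333),.03),onplane("scene",(250,343),.03))
E
```

```text
foot [ 0.6267 -0.0471  0.2689] 0.0006351245119502719
collar [ 0.7801 -0.0717  0.2161] 0.001166534808650591
cap [ 0.6291 -0.1152  0.2249] 0.0009058008427832419
axleL [ 0.4775 -0.0805  0.152 ] 0.00010531541188775287
axleR [ 0.5031 -0.1715  0.1238] 0.0005233185746996565
pivot [ 0.5817 -0.0412  0.1576] 0.0006222749992205668
+- [ 0.5507 -0.1743  0.012 ]
++ [ 0.7209 -0.126   0.012 ]
-- [ 0.5166 -0.0431  0.006 ]
-+ [0.6882 0.0011 0.006 ]
[ 0.3488 -0.1587  0.03  ] [ 0.3538 -0.1635  0.03  ]
```

```bash
cat >> h.py <<'E'
a=np.radians(15.6);yh=np.array([np.cos(a),np.sin(a),0]);xh=np.array([np.sin(a),-np.cos(a),0]);zz=np.array([0,0,1.])
def W(x,y,z): return xh*x+yh*y+zz*z     # x,y along holder axes from world origin
def R(l):  # tool leaning with the frame by l, closing along frame x
    z=-(np.sin(l)*xh+np.cos(l)*zz); y=-(np.cos(l)*xh-np.sin(l)*zz)
    return np.column_stack([np.cross(y,z),y,z])
E
python3 - <<'E'
from h import *
np.set_printoptions(precision=3,suppress=True)
print("drill",tri([("scene",(462,35)),("top",(437,82))]),"foot",onplane("top",(400,215),.038))
for p,r in [(W(.209,.64,.40),R(0)),(W(.209,.64,.215),R(0)),(W(.209,.515,.215),R(0)),(W(.275,.66,.3),R(.3)),(W(.277,.66,.193),R(.3)),(W(.22,.66,.2),R(0))]:
    print(p,arm.solve_ik(p,r))
if 1:
    arm.grip(0.0); arm.move_to(W(.209,.64,.40),R(0)); arm.move_l(W(.209,.64,.215),feed=.2)
    print(arm.current_t(),arm.current_joint_positions(),arm.current_force())
    cv2.imwrite("pics/s1.png",cv2.resize(arm.snapshot("scene")[100:320,230:450,::-1],None,fx=2.7,fy=2.7,interpolation=2))
E
```

```text
drill (array([ 0.617, -0.308,  0.692]), np.float64(0.0013409327589017181)) foot [ 0.624 -0.339  0.038]
[ 0.673 -0.029  0.4  ] [  -7.564   26.917   51.181   -0.     101.902 -113.164]
[ 0.673 -0.029  0.215] [  -7.564   32.233   69.526   -0.      78.241 -113.164]
[ 0.552 -0.063  0.215] [ -12.644   22.646   86.902   -0.      70.452 -118.244]
[ 0.71  -0.087  0.3  ] [ -18.771   37.953   47.97    14.531  103.552 -122.125]
[ 0.71  -0.089  0.193] [ -18.896   41.659   56.705   14.102   91.525 -125.344]
[ 0.695 -0.034  0.2  ] [  -7.749   34.831   66.936   -0.      78.233 -113.349]
5.375 [  -7.558   32.175   69.439   -0.001   78.283 -113.162] [-0.062  0.877  0.438]
```

View pics/s1.png

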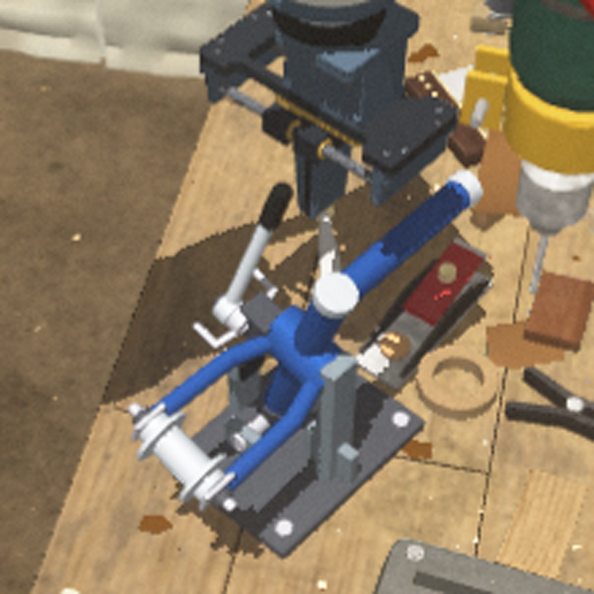

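The closed fingers are at about (325,190) in the crop, on the leg's +y side and clear of everything. I'll push the kickstand over now.

Run:
```python
from h import *
np.set_printoptions(precision=3,suppress=True)
arm.move_l(W(.209,.51,.215),feed=.06); print(arm.current_t(),arm.current_force())
arm.move_l(W(.209,.60,.34),feed=.2); arm.move_l(W(.275,.66,.31),feed=.2)
arm.grip(.085); arm.sleep(.3)
print(arm.current_t())
cv2.imwrite("pics/s2.png",cv2.resize(arm.snapshot("scene")[100:320,230:450,::-1],None,fx=2.7,fy=2.7,interpolation=2))
```

```text
7.7417 [-0.065  0.99  -0.515]
10.8917
```

View pics/s2.png

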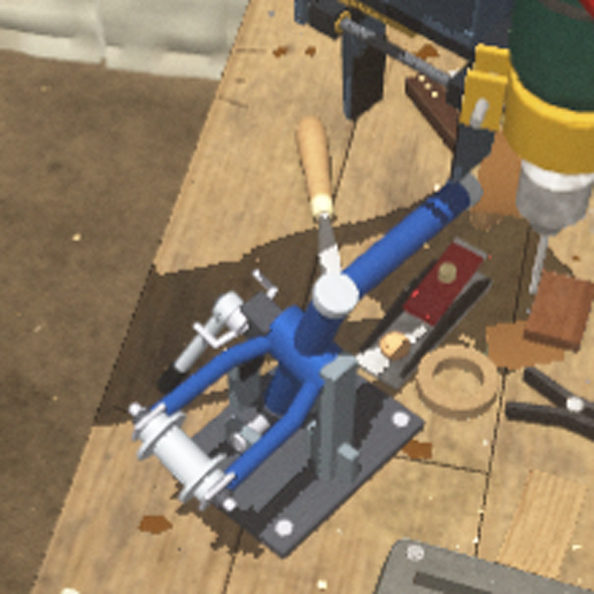

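The kickstand is over and points down toward the hub, with its foot at about (172,378). Before I grip, I'll check that it has settled.

Run:
```python
from h import *
np.set_printoptions(precision=3,suppress=True)
arm.move_l(W(.274,.66,.194),feed=.12)
a=arm.snapshot("scene");arm.sleep(.5);b=arm.snapshot("scene")
d=np.abs(a.astype(int)-b)[200:260,280:325].max();print(arm.current_t(),"diff",d,arm.current_force())
t=arm.snapshot("top")
A=cv2.resize(b[165:285,255:405,::-1],(500,400),interpolation=2);B=cv2.resize(t[140:290,245:365,::-1],(300,375),interpolation=2)
B=cv2.copyMakeBorder(B,0,25,0,0,0);cv2.imwrite("pics/s3.png",np.hstack([A,B]))
```

```text
12.6583 diff 58 [ 1.025 -0.235  0.317]
```

View pics/s3.png

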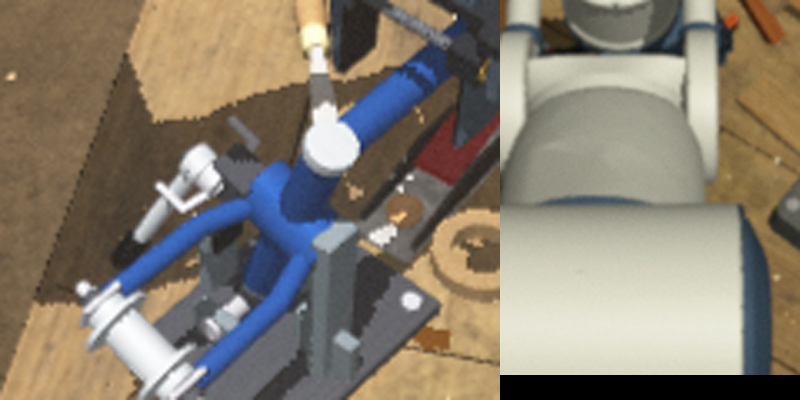

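The foot is at full-image pixel (293,239), the same as in the previous picture, so the kickstand is resting on its stop. Next I'll grip, then nudge gently against the rest, which is lean 0.30, to find the pin position precisely.

```bash
cat >> h.py <<'E'
def proj(n,p):
    c=arm.get_calibration(n);q=np.linalg.inv(c["cam_to_world"])@[*p,1];s=q[:2]/q[2]
    return (c["intrinsics"]@[*(s*(1+c["k1"]*s@s)),1])[:2]
E
python3 - <<'E'
from h import *
np.set_printoptions(precision=4,suppress=True)
l=.3;fx=np.cos(l)*xh-np.sin(l)*zz;fz=np.sin(l)*xh+np.cos(l)*zz
pv=np.array([.5817,-.0412,.1576])
for q in(0,2.9,3.19):
    t=.3-q;print(q,proj("scene",pv-.0115*fx+.115*(np.sin(t)*yh+np.cos(t)*fz)))
arm.grip(0.015); print(arm.current_width(),arm.current_grasp_force(),arm.current_force()@xh,arm.current_ee_pos()@xh)
f0=arm.current_force()@xh
for i in range(1,9):
    arm.move_l(W(.274+.001*i,.66,.194-.0003*i),feed=.03); f=arm.current_force()@xh
    print(i,arm.current_ee_pos()@xh,arm.current_force())
    if abs(f-f0)>5: break
print(arm.current_t())
E
```

```text
0 [333.1347 175.0575]
2.9 [283.105  249.0874]
3.19 [292.0064 243.3859]
0.024444051732268542 29.99811977148056 2.286547664808529 0.27426063287158897
1 0.2751153386774206 [ 0.344  -1.5348  3.7356]
2 0.2760396109238621 [-0.3014 -2.2506  6.0346]
3 0.27694902946003636 [ 0.5319 -0.0038  5.7956]
4 0.2772810130771492 [-2.4659  3.1409  8.4832]
14.6583
```

The kickstand foot matches the prediction for q=3.19. The rest is at x_h≈0.2768, which puts the pin at 0.2207 and agrees with the vision estimate. Now I'll raise the frame along the arc.

Run:
```python
from h import *
np.set_printoptions(precision=3,suppress=True)
for l in np.linspace(.28,0,8):
    arm.move_l(W(.2207+.19*np.sin(l),.66,.0112+.19*np.cos(l)),feed=.05)
    print(round(l,2),arm.current_force(),arm.current_width())
arm.sleep(.5);print(arm.current_t(),arm.current_ee_pos()@xh,arm.current_ee_pos()[2],arm.current_force(),arm.current_grasp_force())
b=arm.snapshot("scene")
cv2.imwrite("pics/s4.png",cv2.resize(b[130:310,240:420,::-1],(600,600),interpolation=2))
```

```text
0.28 [ 0.146 -4.654  5.863] 0.02431613237593087
0.24 [ 0.511 -4.094  6.275] 0.024061033493305427
0.2 [ 1.746 -3.221  6.832] 0.024532370588491823
0.16 [ 4.435 -2.351  4.78 ] 0.024425761552313352
0.12 [ 4.769 -1.552  3.368] 0.024497319649788754
0.08 [5.615 0.095 2.929] 0.024726842191186323
0.04 [ 5.394 -0.444  2.581] 0.024560700160022444
0.0 [6.204 0.793 1.681] 0.024308398348224056
17.5083 0.22088990656071977 0.20104710040623247 [ 5.762 -0.14   3.022] 30.003191828727722
```

View pics/s4.png

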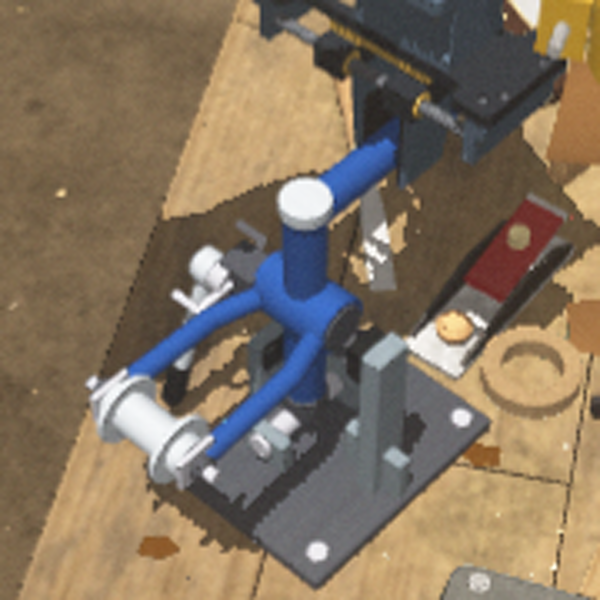

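The frame is upright with its seat tube vertical and cap at about (305,203). The gripper holds the top tube at 30 N, and the kickstand is down with its foot at about (175,388).

```bash
python3 -c "
from rig import arm
print(arm.sign_off())"
```

```text
the job is handed in; nothing more can be done
None
```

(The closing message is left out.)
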